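Clear the cartons, tip the water meter out of its case and put it on the reading stand

TASK

Get the handheld water meter ready for reading: first clear both reagent cartons away, the one lying over the meter's case and the one lying on the sloping stand, and lay them in the metal tray. Then press the keypad end of the meter down in its pocket so that the display end tips up and stays up, lift the meter out by that raised end, and lay it flat and centred on the sloping stand, keypad end down against the lip, letting go only once it rests there; leave the two glass vials standing in the case.

Things in the scene. Friction and masses are not known exactly. Their poses are not given: they have to be found in the camera images.
- case: Black instrument case, fixed, open, filled with a firm grey insert; local x -104 to +104, y -64 to +108 mm, insert top 68 mm high. Origin on the bench under the pocket's middle, z up; +x is the side away from the robot, where the opened lid lies flat (x 108 to 298 mm, 28 mm high). A trough at y 64 to 98 mm holds two glass vials that stand 25 mm above the insert.
- pocket_edge (a point): Edge across the floor of the meter's pocket, at case x = 1.5, y = 0, 34.5 mm above the bench. The pocket spans case x -72 to 72, y -30 to 30 mm. From this edge to the +x wall its floor is a level shelf; towards -x it slopes down at 26 degrees, leaving empty space under the meter's keypad end. Axes as the case.
- meter: White handheld meter, 130 (x) by 56 (y) by 32 mm (z), 0.16 to 0.29 kg. Origin at the centre of its underside, +x towards the display end, -x the keypad end, z out of its face. Starts level in the pocket, origin at case x = 5 mm, face 1.5 mm below the insert's top; 2 mm from the pocket's walls at the sides and display end, 12 mm at the keypad end: no room for fingers.
- meter_keys (a point): Middle of the grey bar on the face at the meter's keypad end, 52 mm from the meter's centre: press down here. Pressed down 15 to 20 mm (under 5 N), the meter rocks over the pocket edge; past about 12 degrees it falls onto the slope by itself and stays there tilted 26 degrees, its display end some 30 mm up.
- meter_display (a point): Middle of the meter's dark display, on its face, 34 mm from the meter's centre towards the display end.
- stand: Fixed steel reading stand, base 150 (x) by 90 (y) by 8 mm; origin at the centre of its underside on the bench, z up. Its sloping plate (rest) rises towards the stand's +x, away from the robot.
- rest: The stand's sloping steel plate, 150 (x) by 84 (y) by 5 mm, tilted 32 degrees. Origin at the centre of its upper surface, 55 mm above the bench; x runs up the slope, y across, z square out of the surface. At its lower end a lip across the full width stands 12 mm above the surface, its inner face at x = -70 mm; a meter lying against it has its origin at x = -5, y = 0, z = 0 mm.
- tray: Fixed shallow aluminium tray, outside 170 (x) by 230 (y) by 18 mm high, walls and floor 5 mm. Origin at the centre of its underside, z up. It and the stand swap sides (left or right of the case) between episodes.
- carton_large: White reagent carton with a blue band, 100 (x) by 45 (y) by 34 mm (z), 0.07 to 0.14 kg, closed and stiff. Origin at its centre. It starts lying flat on the insert across the meter's pocket, its long axis across the pocket.
- carton_small: White reagent carton with a blue band, 85 (x) by 40 (y) by 30 mm (z), about 0.07 kg, closed and stiff. Origin at its centre. It starts lying on the sloping plate of the stand, tilted with it, its long axis up the slope and its lower end at the lip.
- vial0: Glass vial, diameter 23, 50 mm tall, standing in the case's trough. Bystander; origin at the centre of its underside.
- vial1: Second such vial in the trough. Bystander.
Mind the look-alikes: they are no part of the job. What is shaped like the meter but turquoise is not meant. Leave any red look-alike of the carton_small alone.

How it is judged:
By the outcome, as a careful person would: the job done as asked, in the order asked, and still so for the second after the job is handed in, with the robot touching nothing.
It also fails if it takes over 72 s, if anything falls off the work surface, if the arm or the gripper's body presses on something with over 40 N, if the wrist force passes 120 N, or if a joint passes its speed limit or range.

ROBOT

A 7-joint arm with a two-finger parallel gripper is mounted at the origin on the work surface. World frame = base frame: x ahead of the robot, y to its left, z up, the work surface at z = 0. Lengths are in m, angles in rad, forces in N, time in s.
With the tool pointing down it reaches from about 0.4 to 0.925 m from the base axis. Payload 5.6 kg.
Tool frame: the origin (TCP) lies midway between the tips of the shut fingers; the grasp point (between the pads) lies 19 mm behind it; x points along the fingers, y is the direction in which the jaws open and shut, and the axes are right-handed (so a half turn about x gives the same grasp; the last joint's range is limited). The gripper opens to 85 mm and grips with 20 to 120 N. Pads are 22 mm wide; open, the fingers measure 114 mm over their backs; the gripper's body (76 mm by 85 mm) begins 54 mm behind the grasp point. The pads swing forward as they close: fully open they stand 13 mm farther back than shut.
Start: joints at [-1.276, 0.468, -0.012, 1.603, 0.006, 1.071, -0.056], TCP at [0.215, 0.613, 0.231] pointing down, gripper open.
Joint ranges: [-2.53, 2.53], [-0.31, 2.02], [-1.57, 1.55], [0.28, 2.44], [-1.29, 4.43], [0.15, 1.84], [-2.92, 2.92]. Speed limits (rad/s): [2.57, 2.57, 3.14, 3.14, 3.14, 3.14, 3.14].

INTERFACE

Orientations are given as a unit quaternion [x, y, z, w].
In Python, from station import get_obs, get_image, camera_params, job_done gives the robot as it stands.
- The arm moves only by the tool jog_arm, never from a script. Its argument "commands" is a list of rows, each an object with "travel": the shift along the tool's x, y, z in mm, a list of three; "rotation": the turn, a rotation vector about the tool's x, y, z in rad, a list of three; "claw": the finger opening in mm, from 0 to 85.4. In form: [{"travel": [x, y, z], "rotation": [ax, ay, az], "claw": claw}, ...]. A call has exactly 10 rows; each row is the pose to reach, as a shift and turn from the pose measured when the call began, along the tool's axes at that moment; what a row does not reach only later rows make up. A row lasts 1/10 s, in which the tool goes at most 50 mm and 8.59 degrees, less where a joint would pass 70% of its speed; a pose out of reach is approached as far as the arm can. A call with a gripper value outside its range is refused whole. The fingers move at their own pace and stop on an object; "grip_force" is the grip in N (left out, the last holds). Time passes only in rows, so rows that repeat a pose let the fingers close, or fill a call up. It gives the time, the measured TCP pose, the force and the opening at its end, in the units of the state.
- get_obs(): the state, without advancing time (a new reading comes with each control period).
- get_image(name): name is "scene" or "top"; returns (picture, depth): 400x640x3 uint8, red, green, blue; 400x640 float32, m along the optical axis (not along the pixel's ray), 0 where there is no reading.
- camera_params(name): a dict with "fx", "fy", "cx", "cy" (pixels), "k1" (the pictures are not rectified: a ray, as slopes to the right and down, at radius r is drawn at 1 + k1 r^2 times it, then the intrinsics apply), "R" (3x3) and "t" (3): a world point X has camera coordinates R X + t. Camera axes: x right, y down, z forward; pixel columns grow to the right and rows downward; lengths in m; the calibration is good to about 2 mm. A picture is of the moment at which its call begins. camera_params takes no time and is no camera call.
- job_done(): hands the job in, once; it reports no verdict.
The state is a dict: "time_s": time; "joint_positions": joint angles; "joint_velocities": joint speeds; "effort": joint torques, N m; "tcp_pos": TCP position; "eef_rot": TCP orientation; "force": force on the tool from outside, world axes, zero at the start; "torque": the same for the moment, N m; "gripper_width": finger opening in m.
Only numpy, scipy, OpenCV 4.12 (cv2) and the standard library are available. Lean on these libraries where they do the work, as an engineer would, in place of code of your own. Each camera call takes 0.05 s, during which the arm holds its last target. There are 200 camera calls.

## Working session

There is one attempt and no reset: what is moved stays moved. The work goes in short steps, Python scripts to look and compute and a tool call to move; the robot and the scene stay as the last step left them, time stands still between calls to the robot, and variables do not carry over. Pictures are saved under pics/ and viewed, on a budget of 10 in all, crops included, one or two more only if the job needs it, and the job is handed in when it is done.

Besides the shell and the picture viewer there is one more tool, called after ">>>" by a JSON object that holds its "name" and its "arguments". jog_arm: Moves the arm, as the interface text tells. Its arguments: {"type":"object","properties":{"commands":{"type":"array","items":{"type":"object","properties":{"travel":{"type":"array","items":{"type":"number"}},"rotation":{"type":"array","items":{"type":"number"}},"claw":{"type":"number"}}}},"grip_force":{"type":"number"}},"required":["commands"]}

```bash
mkdir -p pics; ls
python3 - <<'E'
from station import *
import cv2,numpy as np
for n in("scene","top"):
    p,d=get_image(n); cv2.imwrite(f"pics/{n}0.png",p[:,:,::-1]); np.savez(f"{n}0.npz",p=p,d=d)
    c=camera_params(n); print(n,c)
o=get_obs(); print(o)
E
```

```text
pics
scene {'fx': 477.6390042190593, 'fy': 477.6390042190593, 'cx': 314.4916128988126, 'cy': 201.95658112826857, 'k1': -0.00032113236640046164, 'R': array([[-0.88514345,  0.46521613,  0.00974848],
       [ 0.37203494,  0.72012484, -0.58567075],
       [-0.2794836 , -0.51477585, -0.81049043]]), 't': array([ 0.51531621, -0.16472564,  1.3319776 ])}
top {'fx': 392.3669251072198, 'fy': 392.3669251072198, 'cx': 324.9764745295357, 'cy': 205.01230871423672, 'k1': -0.09683428891259822, 'R': array([[-0.02839597, -0.99938891,  0.02038331],
       [-0.99327653,  0.02592111, -0.11282651],
       [ 0.11222921, -0.02345009, -0.99340561]]), 't': array([-8.53401956e-04,  5.88680596e-01,  9.19042320e-01])}
{'time_s': 0.1, 'joint_positions': array([-1.27597775,  0.46830019, -0.01159606,  1.60353657,  0.00600084,
        1.07139172, -0.05630796]), 'joint_velocities': array([ 0.00049436, -0.00145702,  0.00017492, -0.00245708,  0.00047667,
        0.00025095,  0.00092463]), 'effort': array([ 1.78326300e-03, -5.33525813e+01,  2.18542811e-02, -2.51963389e+01,
        1.15665994e-02,  4.34732254e-03,  2.93551534e-05]), 'tcp_pos': array([0.21532925, 0.61276508, 0.2304243 ]), 'eef_rot': array([ 0.11833323,  0.69709221, -0.11946064,  0.69698554]), 'force': array([ 0.72068146, -0.7073847 , -0.68654114]), 'torque': array([0.02526344, 0.02329818, 0.00088588]), 'gripper_width': 0.08512576882202212}
```

View pics/top0.png

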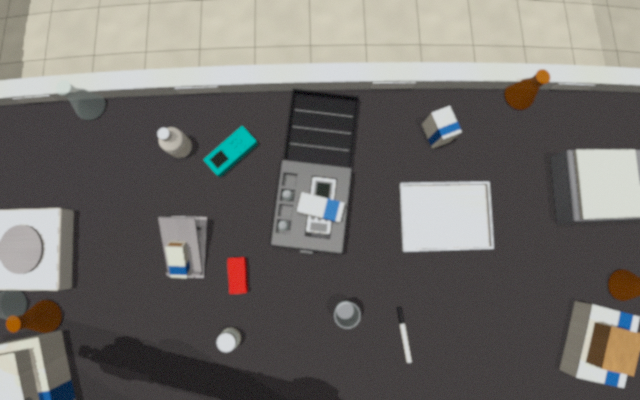

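View pics/scene0.png

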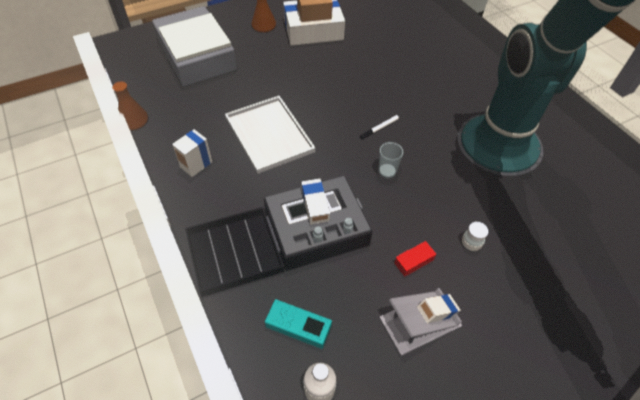

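The top view shows the case at about (315,205) with the large carton across the meter at (320,207), the stand on the left at (183,247) with the small carton at (177,258), and the tray on the right at (447,216). The turquoise meter at (230,150) and the red carton at (237,275) are the look-alikes to leave alone.

```bash
cat > h.py <<'E'
import numpy as np, cv2
from station import *
from scipy.spatial.transform import Rotation as Rn
def cloud(n,d):
    c=camera_params(n); v,u=np.mgrid[:400,:640]
    K=np.array([[c['fx'],0,c['cx']],[0,c['fy'],c['cy']],[0,0,1]])
    q=cv2.undistortPoints(np.stack([u,v],-1).reshape(-1,1,2).astype(float),K,np.array([c['k1'],0,0,0.])).reshape(400,640,2)
    P=np.dstack([q*d[...,None],d])
    return (P-c['t'])@c['R']
def proj(n,X):
    c=camera_params(n); K=np.array([[c['fx'],0,c['cx']],[0,c['fy'],c['cy']],[0,0,1]])
    return cv2.projectPoints(np.atleast_2d(X).astype(float),cv2.Rodrigues(c['R'])[0],c['t'],K,np.array([c['k1'],0,0,0.]))[0][:,0]
def rect(P):
    r=cv2.minAreaRect((P[:,:2]*1000).astype(np.float32)); return [np.round(x,1) for x in r]
def snap(tag,n):
    p,d=get_image(n); cv2.imwrite(f"pics/{tag}.png",p[:,:,::-1]); np.savez(f"{tag}.npz",p=p,d=d); return p,d
E
python3 - <<'E'
from h import *
for n in("top","scene"):
    z=np.load(n+"0.npz"); d=z['d'];p=z['p'].astype(int); P=cloud(n,d); ok=d>0
    for nm,uv in dict(case=(315,205),stand=(183,247),tray=(447,216)).items():
        print(nm)
    bench=ok&(abs(P[...,2])<.01); print(n,"bench z",np.median(P[bench][:,2]))
    def sel(x0,x1,y0,y1,z0,z1): return P[ok&(P[...,0]>x0)&(P[...,0]<x1)&(P[...,1]>y0)&(P[...,1]<y1)&(P[...,2]>z0)&(P[...,2]<z1)]
    print("P at",P[205,345] if n=="top" else "", P[216,447] if n=="top" else "",P[235,195] if n=="top" else "")
    for nm,a in dict(caseins=(.4,.8,-.15,.15,.060,.075),large=(.4,.8,-.15,.15,.096,.11),tray=(.3,.8,-.5,-.15,.012,.025),stand_hi=(.3,.7,.2,.5,.02,.2),standbase=(.3,.7,.2,.5,.004,.2)).items():
        s=sel(*a)
        if len(s)>20: print(nm,len(s),rect(s),np.round(s.min(0),3),np.round(s.max(0),3))
    if n=="top":
        for c,f in dict(top=3).items():
            for nm,(u0,v0,w,h) in dict(a=(265,85,100,175),b=(150,205,70,85)).items(): pass
        a=cv2.resize(z['p'][150:262,260:365],None,fx=4,fy=4,interpolation=2); b=cv2.resize(z['p'][205:285,150:215],None,fx=5,fy=5,interpolation=2)
        im=np.zeros((450,760,3),np.uint8); im[:448,:420]=a; im[:400,425:750]=b; cv2.imwrite("pics/crop0.png",im[:,:,::-1])
E
```

```text
case
stand
tray
top bench z 0.0009801792508946556
P at [ 0.58352808 -0.06308673  0.0662029 ] [ 0.55549458 -0.32534353  0.00616532] [0.52194933 0.28711213 0.07274509]
caseins 4292 [array([581.2,  16.7]), array([169.7, 211.3]), np.float64(81.6)] [ 0.472 -0.081  0.06 ] [0.696 0.114 0.074]
large 901 [array([569.8,  14.4]), array([137.3,  74.4]), np.float64(83.3)] [ 0.541 -0.056  0.096] [0.613 0.087 0.107]
tray 850 [array([ 544. , -319.8]), array([239.6, 500.4]), np.float64(86.3)] [ 0.301 -0.437  0.012] [ 0.798 -0.186  0.025]
stand_hi 2611 [array([540.7, 285.8]), array([172.2, 318.3]), np.float64(89.8)] [0.381 0.2   0.02 ] [0.7   0.372 0.098]
standbase 3717 [array([499.9, 350. ]), array([399.3, 299.8]), np.float64(0.1)] [0.3   0.2   0.004] [0.7   0.5   0.098]
case
stand
tray
scene bench z 0.0021854673635801213
P at   
caseins 4092 [array([584.2,  17.8]), array([172.6, 212.7]), np.float64(81.6)] [ 0.472 -0.083  0.06 ] [0.701 0.116 0.075]
large 763 [array([568.4,  15.3]), array([138.6,  84.2]), np.float64(80.3)] [ 0.538 -0.058  0.096] [0.62  0.091 0.109]
tray 863 [array([ 545.6, -319.6]), array([240.6, 503.2]), np.float64(86.9)] [ 0.301 -0.44   0.012] [ 0.8   -0.187  0.025]
stand_hi 2829 [array([500.1, 286.3]), array([172.6, 399.7]), np.float64(89.9)] [0.3  0.2  0.02] [0.7   0.373 0.099]
standbase 5672 [array([500., 350.]), array([399.9, 299.9]), np.float64(0.0)] [0.3   0.2   0.004] [0.7   0.5   0.099]
```

View pics/crop0.png

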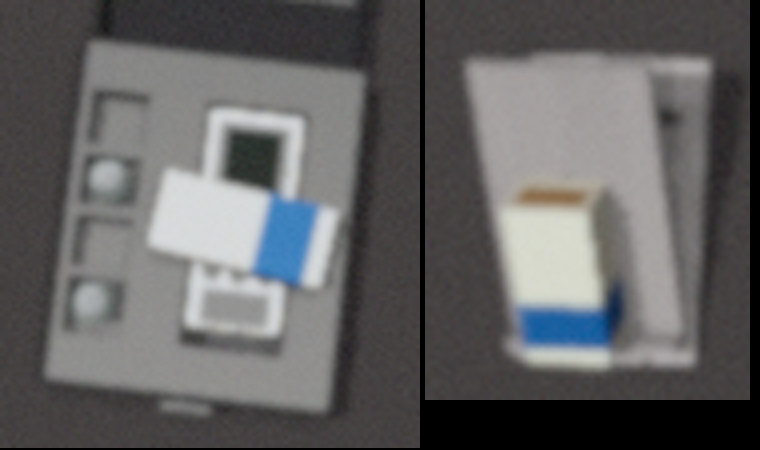

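```bash
cat >> h.py <<'E'
def at_z(n,uv,z):
    c=camera_params(n); K=np.array([[c['fx'],0,c['cx']],[0,c['fy'],c['cy']],[0,0,1]])
    q=cv2.undistortPoints(np.array(uv,float).reshape(-1,1,2),K,np.array([c['k1'],0,0,0.]))[:,0]
    r=np.c_[q,np.ones(len(q))]@c['R']; C=-c['R'].T@c['t']; return C+r*((z-C[2])/r[:,2])[:,None]
E
python3 - <<'E'
from h import *
A=lambda l:[(260+(x+.5)/4-.5,150+(y+.5)/4-.5) for x,y in l]
def show(nm,Q):
    print(nm,np.round(Q[:,:2]*1000,1).tolist(),"ctr",np.round(Q[:,:2].mean(0)*1000,1),"yaws",[round(float(np.degrees(np.arctan2(*(Q[(i+1)%4]-Q[i])[:2][::-1]))),1) for i in range(4)],"len",[round(float(np.linalg.norm(Q[(i+1)%4]-Q[i])*1000),1) for i in range(4)])
show("insert",at_z("top",A([(90,42),(366,70),(330,412),(45,382)]),.068))
show("meter",at_z("top",A([(208,108),(306,114),(280,338),(185,330)]),.0665))
show("large",at_z("top",A([(165,170),(342,208),(320,290),(148,247)]),.102))
from scipy.optimize import least_squares
for n in("top","scene"):
    z=np.load(n+"0.npz"); P=cloud(n,z['d']); P=P[z['d']>0]
    s=P[(P[:,0]>.38)&(P[:,0]<.63)&(P[:,1]>.24)&(P[:,1]<.40)&(P[:,2]>.015)&(P[:,2]<.14)]
    # plane ransac w/ tilt 32
    best=0;rng=np.random.default_rng(0)
    for _ in range(600):
        t=s[rng.choice(len(s),3)]; nn=np.cross(t[1]-t[0],t[2]-t[0]); L=np.linalg.norm(nn)
        if L<1e-6: continue
        nn/=L; nn*=np.sign(nn[2]); 
        if abs(np.degrees(np.arccos(nn[2]))-32)>4: continue
        k=abs((s-t[0])@nn)<.003; k2=k.sum()
        if k2>best: best=k2;bk=k
    q=s[bk]; c=q.mean(0); nn=np.linalg.svd(q-c)[2][2]; nn*=np.sign(nn[2])
    yaw=np.arctan2(-nn[1],-nn[0]); print(n,"rest n tilt",np.degrees(np.arccos(nn[2])),"yaw",np.degrees(yaw),best,len(s))
    ex=np.array([np.cos(yaw)*nn[2],np.sin(yaw)*nn[2],np.hypot(nn[0],nn[1])]); ey=np.cross(nn,ex)
    L=np.c_[(s-c)@ex,(s-c)@ey,(s-c)@nn]*1000
    pl=L[abs(L[:,2])<3]; print(" plate ext",np.percentile(pl,[.5,99.5],axis=0)[:,:2].round(1).tolist(), rect(pl/1000),"c",c)
    ct=L[(L[:,2]>25)&(L[:,2]<36)&(L[:,0]<60)]; print(" carton top",len(ct),rect(ct/1000),"med h",np.median(ct[:,2]))
    h,w=np.histogram(L[:,2],np.arange(-40,45,5)); print(dict(zip(w,h)))
    r=rect(ct/1000)[0]/1000; print(" world carton top ctr",c+ex*r[0]+ey*r[1]+nn*np.median(ct[:,2])/1000)
    r=rect(pl/1000)[0]/1000; print(" world plate ctr",c+ex*r[0]+ey*r[1])
    t=P[(P[:,0]>.40)&(P[:,0]<.70)&(P[:,1]>-.47)&(P[:,1]<-.15)&(P[:,2]>.010)&(P[:,2]<.03)]; print(" tray",rect(t))
E
```

```text
insert [[694.2, 82.4], [673.3, -80.6], [472.7, -52.6], [494.5, 111.6]] ctr [583.7  15.2] yaws [-97.3, 172.0, 82.4, -8.3] len [164.4, 202.5, 165.6, 201.8]
meter [[653.0, 13.5], [647.9, -44.3], [516.3, -25.0], [522.5, 30.1]] ctr [584.9  -6.4] yaws [-95.0, 171.7, 83.6, -7.2] len [58.0, 133.0, 55.4, 131.5]
large [[611.4, 38.3], [587.2, -60.9], [541.2, -47.0], [568.0, 48.8]] ctr [576.9  -5.2] yaws [-103.7, 163.1, 74.4, -13.6] len [102.2, 48.0, 99.5, 44.6]
top rest n tilt 31.472222787659618 yaw -2.4199907753053016 1249 2129
 plate ext [[-93.5, -35.3], [54.1, 49.3]] [array([-24.9,   7.4]), array([ 86.3, 159.7]), np.float64(89.2)] c [0.51608622 0.31950008 0.06768705]
 carton top 569 [array([-48.2,  11.1]), array([44. , 86.6]), np.float64(88.8)] med h 29.58750784247987
{np.int64(-40): np.int64(2), np.int64(-35): np.int64(1), np.int64(-30): np.int64(1), np.int64(-25): np.int64(0), np.int64(-20): np.int64(0), np.int64(-15): np.int64(0), np.int64(-10): np.int64(3), np.int64(-5): np.int64(698), np.int64(0): np.int64(649), np.int64(5): np.int64(52), np.int64(10): np.int64(60), np.int64(15): np.int
[... 552 characters left out ...]
6]), array([87.3, 41. ]), np.float64(1.4)] med h 29.842452865239647
{np.int64(-40): np.int64(7), np.int64(-35): np.int64(0), np.int64(-30): np.int64(2), np.int64(-25): np.int64(0), np.int64(-20): np.int64(0), np.int64(-15): np.int64(0), np.int64(-10): np.int64(9), np.int64(-5): np.int64(675), np.int64(0): np.int64(701), np.int64(5): np.int64(105), np.int64(10): np.int64(97), np.int64(15): np.int64(68), np.int64(20): np.int64(67), np.int64(25): np.int64(296), np.int64(30): np.int64(225), np.int64(35): np.int64(0)}
 world carton top ctr [0.46263594 0.33413314 0.0684424 ]
 world plate ctr [0.50207115 0.32711863 0.05794655]
 tray [array([ 547.1, -320.7]), array([237.1, 193.2]), np.float64(89.3)]
```

```bash
cat >> h.py <<'E'
def orient(yaw,tilt=0):
    """tool y (jaw) at yaw deg (mod 180); tool x down, then tilted: tilt deg leans tool x towards jaw-perp heading (yaw-90)"""
    y=np.array([np.cos(np.radians(yaw)),np.sin(np.radians(yaw)),0]); h=np.array([y[1],-y[0],0])
    t=np.radians(tilt); x=h*np.sin(t)-np.array([0,0,1])*np.cos(t); return Rn.from_matrix(np.c_[x,y,np.cross(x,y)])
def rel(pos,yaw,tilt=0,p0=None,R0=None):
    o=get_obs(); p0=o['tcp_pos'] if p0 is None else np.array(p0); R0=Rn.from_quat(o['eef_rot']) if R0 is None else R0
    best=None
    R=orient(yaw,tilt)
    for Rt in ((R,R*Rn.from_euler('x',180,degrees=True))):
        v=(R0.inv()*Rt).as_rotvec()
        if best is None or np.linalg.norm(v)<np.linalg.norm(best): best=v
    tr=R0.inv().apply(np.array(pos)/1000-p0)*1000
    print("travel",tr.round(1).tolist(),"rot",best.round(3).tolist(),"mm",round(np.linalg.norm(tr)),"deg",round(np.degrees(np.linalg.norm(best)))); return tr,best
def st():
    o=get_obs(); m=Rn.from_quat(o['eef_rot']).as_matrix()
    print("t",o['time_s'],"tcp",(o['tcp_pos']*1000).round(1),"toolx",m[:,0].round(3),"jawyaw",round(np.degrees(np.arctan2(m[1,1],m[0,1])),1),"F",o['force'].round(1),"w",round(o['gripper_width']*1000,1),"q",o['joint_positions'].round(2))
E
python3 - <<'E'
from h import *
st(); rel((577,-5,190),-14)
E
```

```text
t 0.1 tcp [215.3 612.8 230.4] toolx [-0.    -0.002 -1.   ] jawyaw 70.6 F [ 0.7 -0.7 -0.7] w 85.1 q [-1.28  0.47 -0.01  1.6   0.01  1.07 -0.06]
travel [41.2, -462.9, 546.0] rot [1.477, 0.001, 0.001] mm 717 deg 85
```

>>> {"name": "jog_arm", "arguments": {"commands": [{"travel":[41,-463,546],"rotation":[1.477,0,0],"claw":75},{"travel":[41,-463,546],"rotation":[1.477,0,0],"claw":75},{"travel":[41,-463,546],"rotation":[1.477,0,0],"claw":75},{"travel":[41,-463,546],"rotation":[1.477,0,0],"claw":75},{"travel":[41,-463,546],"rotation":[1.477,0,0],"claw":75},{"travel":[41,-463,546],"rotation":[1.477,0,0],"claw":75},{"travel":[41,-463,546],"rotation":[1.477,0,0],"claw":75},{"travel":[41,-463,546],"rotation":[1.477,0,0],"claw":75},{"travel":[41,-463,546],"rotation":[1.477,0,0],"claw":75},{"travel":[41,-463,546],"rotation":[1.477,0,0],"claw":75}]}}

```text
time_s: 1.1
tcp_pos: [0.4679, 0.1805, 0.2026]
eef_rot: [-0.558, -0.434, 0.559, -0.434]
force: [1.0, 0.4, 0.3]
gripper_width: 0.0749
```

```bash
python3 -c "
from h import *
st(); rel((577,-5,150),-14)"
```

```text
t 1.1 tcp [467.9 180.5 202.6] toolx [-0.    -0.001 -1.   ] jawyaw -14.3 F [1.  0.4 0.3] w 74.9 q [-0.82  0.26  0.45  2.01 -0.14  0.9  -0.54]
travel [52.8, 151.6, 152.7] rot [-0.005, 0.001, 0.0] mm 222 deg 0
```

>>> {"name": "jog_arm", "arguments": {"commands": [{"travel":[25,50,50],"rotation":[0,0,0],"claw":75},{"travel":[40,90,90],"rotation":[0,0,0],"claw":75},{"travel":[50,120,120],"rotation":[0,0,0],"claw":75},{"travel":[53,151.5,152.5],"rotation":[0,0,0],"claw":75},{"travel":[53,151.5,152.5],"rotation":[0,0,0],"claw":75},{"travel":[70,151.5,152.5],"rotation":[0,0,0],"claw":75},{"travel":[90,151.5,152.5],"rotation":[0,0,0],"claw":75},{"travel":[110,151.5,152.5],"rotation":[0,0,0],"claw":75},{"travel":[124,151.5,152.5],"rotation":[0,0,0],"claw":75},{"travel":[132,151.5,152.5],"rotation":[0,0,0],"claw":75}]}}

```text
time_s: 2.1
tcp_pos: [0.5762, -0.0048, 0.0694]
eef_rot: [-0.557, -0.434, 0.559, -0.434]
force: [0.5, -0.2, 0.0]
gripper_width: 0.0751
```

>>> {"name": "jog_arm", "arguments": {"commands": [{"travel":[0,0,0],"rotation":[0,0,0],"claw":30},{"travel":[0,0,0],"rotation":[0,0,0],"claw":30},{"travel":[0,0,0],"rotation":[0,0,0],"claw":30},{"travel":[0,0,0],"rotation":[0,0,0],"claw":30},{"travel":[0,0,0],"rotation":[0,0,0],"claw":30},{"travel":[0,0,0],"rotation":[0,0,0],"claw":30},{"travel":[-15,0,0],"rotation":[0,0,0],"claw":30},{"travel":[-45,0,0],"rotation":[0,0,0],"claw":30},{"travel":[-80,0,0],"rotation":[0,0,0],"claw":30},{"travel":[-110,0,0],"rotation":[0,0,0],"claw":30}], "grip_force": 40}}

```text
time_s: 3.1
tcp_pos: [0.5765, -0.0049, 0.1816]
eef_rot: [-0.558, -0.434, 0.559, -0.434]
force: [1.9, 0.3, -0.7]
gripper_width: 0.0443
```

```bash
python3 -c "
from h import *
st(); snap('a','top'); rel((555,-270,130),0)"
```

```text
t 3.1 tcp [576.5  -4.9 181.6] toolx [-0.002 -0.002 -1.   ] jawyaw -14.3 F [ 1.9  0.3 -0.7] w 44.3 q [-0.44  0.43  0.51  1.86 -0.25  0.92 -0.07]
travel [56.4, 41.6, 262.8] rot [-0.25, -0.0, -0.006] mm 272 deg 14
```

View pics/a.png

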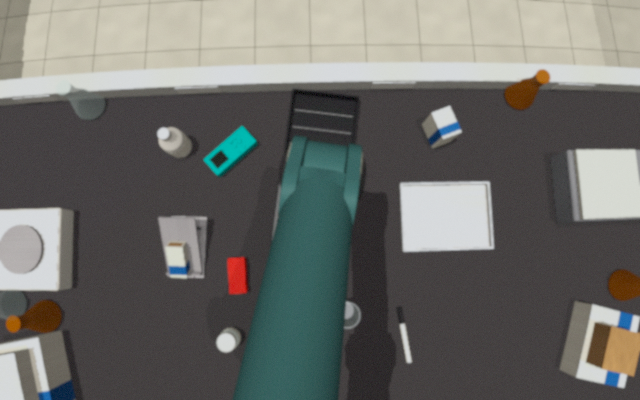

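>>> {"name": "jog_arm", "arguments": {"commands": [{"travel":[0,7,45],"rotation":[-0.08,0,0],"claw":30},{"travel":[0,14,90],"rotation":[-0.16,0,0],"claw":30},{"travel":[0,21,135],"rotation":[-0.25,0,-0.006],"claw":30},{"travel":[10,28,180],"rotation":[-0.25,0,-0.006],"claw":30},{"travel":[25,36,225],"rotation":[-0.25,0,-0.006],"claw":30},{"travel":[56,41.5,263],"rotation":[-0.25,0,-0.006],"claw":30},{"travel":[90,41.5,263],"rotation":[-0.25,0,-0.006],"claw":30},{"travel":[120,41.5,263],"rotation":[-0.25,0,-0.006],"claw":30},{"travel":[145,41.5,263],"rotation":[-0.25,0,-0.006],"claw":30},{"travel":[160,41.5,263],"rotation":[-0.25,0,-0.006],"claw":30}]}}

```text
time_s: 4.15
tcp_pos: [0.5545, -0.2698, 0.0247]
eef_rot: [0.5, 0.501, -0.5, 0.499]
force: [-0.2, 0.1, -0.5]
gripper_width: 0.0446
```

```bash
python3 -c "
from h import *
st(); rel((555,-270,7.5),0)"
```

```text
t 4.15 tcp [ 554.5 -269.8   24.7] toolx [-0.002  0.001 -1.   ] jawyaw -0.0 F [-0.2  0.1 -0.5] w 44.6 q [ 0.11  0.71  0.39  1.82 -0.4   0.69  0.73]
travel [17.2, 0.6, 0.2] rot [-0.0, -0.001, 0.002] mm 17 deg 0
```

>>> {"name": "jog_arm", "arguments": {"commands": [{"travel":[8,0,0],"rotation":[0,0,0],"claw":30},{"travel":[13,0,0],"rotation":[0,0,0],"claw":30},{"travel":[16.5,0,0],"rotation":[0,0,0],"claw":30},{"travel":[17,0,0],"rotation":[0,0,0],"claw":30},{"travel":[17,0,0],"rotation":[0,0,0],"claw":62},{"travel":[17,0,0],"rotation":[0,0,0],"claw":62},{"travel":[17,0,0],"rotation":[0,0,0],"claw":62},{"travel":[-15,0,0],"rotation":[0,0,0],"claw":62},{"travel":[-65,0,0],"rotation":[0,0,0],"claw":62},{"travel":[-115,0,0],"rotation":[0,0,0],"claw":62}]}}

```text
time_s: 5.15
tcp_pos: [0.5541, -0.2699, 0.1409]
eef_rot: [0.5, 0.501, -0.501, 0.498]
force: [1.3, -0.4, 0.8]
gripper_width: 0.062
```

```bash
python3 -c "
from h import *
st()
yaw=-2.8;c=np.array([499.5,327.5,55]);t=np.radians(32)
R=Rn.from_euler('ZY',[yaw,-32],degrees=True)
f=lambda x,y,z: c+R.apply([x,y,z])
for z in(2,80):
  p=f(-27.5,6,z); print(p); rel(p,yaw+90,32)
p=f(-27.5,6,80); rel((555,-50,200),80)"
```

```text
t 5.15 tcp [ 554.1 -269.9  140.9] toolx [-0.004  0.002 -1.   ] jawyaw -0.0 F [ 1.3 -0.4  0.8] w 62.0 q [ 0.05  0.54  0.48  1.78 -0.31  0.89  0.66]
[475.4410452  334.68385093  42.12331643]
travel [100.0, -78.7, -604.4] rot [-1.479, -0.449, 0.426] mm 618 deg 92
[434.15668936 336.70299279 108.27106793]
travel [34.0, -120.2, -606.5] rot [-1.479, -0.449, 0.426] mm 619 deg 92
travel [-58.8, 0.5, -220.0] rot [-1.397, -0.004, 0.002] mm 228 deg 80
```

>>> {"name": "jog_arm", "arguments": {"commands": [{"travel":[-40,-8,-40],"rotation":[-0.14,0,0],"claw":62},{"travel":[-50,-20,-85],"rotation":[-0.28,0,0],"claw":62},{"travel":[-50,-30,-135],"rotation":[-0.42,0,0],"claw":62},{"travel":[-50,-40,-185],"rotation":[-0.56,0,0],"claw":62},{"travel":[-50,-50,-235],"rotation":[-0.7,0,0],"claw":62},{"travel":[-50,-60,-285],"rotation":[-0.84,0,0],"claw":62},{"travel":[-50,-70,-335],"rotation":[-0.98,0,0],"claw":62},{"travel":[-50,-80,-385],"rotation":[-1.12,0,0],"claw":62},{"travel":[-50,-90,-435],"rotation":[-1.26,0,0],"claw":62},{"travel":[-50,-100,-480],"rotation":[-1.4,0,0],"claw":62}]}}

```text
time_s: 6.15
tcp_pos: [0.4557, 0.2046, 0.1927]
eef_rot: [0.059, 0.706, -0.058, 0.704]
force: [1.0, 0.0, 0.5]
gripper_width: 0.0621
```

```bash
cat >> h.py <<'E'
RY=-2.8; RC=np.array([499.5,327.5,55])
def rest(x,y,z): return RC+Rn.from_euler('ZY',[RY,-32],degrees=True).apply([x,y,z])
E
python3 -c "
from h import *
st()
rel(rest(-27.5,4,75),RY+90,32)
rel(rest(-27.5,4,2),RY+90,32)
# check large carton & case in cloud
"
```

```text
t 6.15 tcp [455.7 204.6 192.7] toolx [-0.002  0.002 -1.   ] jawyaw 80.5 F [1.  0.  0.5] w 62.1 q [-0.53  0.26  0.05  2.   -0.02  0.88  0.94]
travel [89.0, 124.8, -40.0] rot [-0.115, -0.561, 0.031] mm 158 deg 33
travel [150.8, 129.3, -1.4] rot [-0.115, -0.561, 0.031] mm 199 deg 33
```

>>> {"name": "jog_arm", "arguments": {"commands": [{"travel":[10,35,-20],"rotation":[-0.03,-0.14,0.008],"claw":62},{"travel":[20,75,-35],"rotation":[-0.06,-0.28,0.016],"claw":62},{"travel":[45,110,-40],"rotation":[-0.09,-0.42,0.023],"claw":62},{"travel":[70,125,-40],"rotation":[-0.115,-0.561,0.031],"claw":62},{"travel":[89,125,-40],"rotation":[-0.115,-0.561,0.031],"claw":62},{"travel":[89,125,-40],"rotation":[-0.115,-0.561,0.031],"claw":62},{"travel":[99,125.5,-34],"rotation":[-0.115,-0.561,0.031],"claw":62},{"travel":[109,126,-28],"rotation":[-0.115,-0.561,0.031],"claw":62},{"travel":[119,127,-22],"rotation":[-0.115,-0.561,0.031],"claw":62},{"travel":[119,127,-22],"rotation":[-0.115,-0.561,0.031],"claw":62}]}}

```text
time_s: 7.15
tcp_pos: [0.4548, 0.3335, 0.0733]
eef_rot: [0.011, 0.484, -0.022, 0.875]
force: [-0.1, -0.5, 0.5]
gripper_width: 0.0625
```

```bash
python3 -c "
from h import *
st()
rel(rest(-27.5,4,2),RY+90,32)
snap('b','scene')"
```

```text
t 7.15 tcp [454.8 333.5  73.3] toolx [ 0.53  -0.027 -0.848] jawyaw 87.2 F [-0.1 -0.5  0.5] w 62.5 q [-1.31  0.52  0.44  2.24  1.15  0.28 -0.53]
travel [37.3, 0.2, 0.8] rot [0.001, 0.001, 0.001] mm 37 deg 0
```

View pics/b.png

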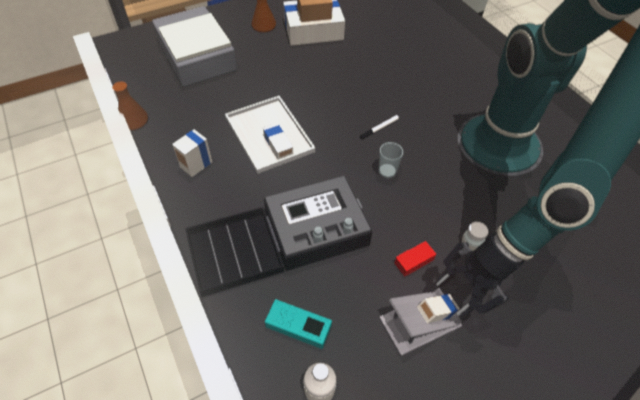

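The large carton lies in the tray at (277,140), and the gripper is straddling the small carton at (437,305). I'll descend and grip.

>>> {"name": "jog_arm", "arguments": {"commands": [{"travel":[12,0,0],"rotation":[0,0,0],"claw":62},{"travel":[24,0,0.5],"rotation":[0,0,0],"claw":62},{"travel":[33,0,0.5],"rotation":[0,0,0],"claw":62},{"travel":[37,0,0.5],"rotation":[0,0,0],"claw":62},{"travel":[37,0,0.5],"rotation":[0,0,0],"claw":62},{"travel":[37,0,0.5],"rotation":[0,0,0],"claw":25},{"travel":[37,0,0.5],"rotation":[0,0,0],"claw":25},{"travel":[37,0,0.5],"rotation":[0,0,0],"claw":25},{"travel":[37,0,0.5],"rotation":[0,0,0],"claw":25},{"travel":[37,0,0.5],"rotation":[0,0,0],"claw":25}]}}

```text
time_s: 8.2
tcp_pos: [0.4746, 0.333, 0.0434]
eef_rot: [0.012, 0.484, -0.021, 0.875]
force: [-3.5, -0.5, 6.5]
gripper_width: 0.0394
```

```bash
python3 -c "
from h import *
st()
p=get_obs()['tcp_pos']*1000
rel(p+[-20,0,60],RY+90,32)
rel((480,150,200),87,0)"
```

```text
t 8.2 tcp [474.6 333.   43.4] toolx [ 0.53  -0.026 -0.848] jawyaw 87.2 F [-3.5 -0.5  6.5] w 39.4 q [-1.32  0.62  0.5   2.21  1.3   0.19 -0.69]
travel [-61.5, -1.0, 14.9] rot [0.0, 0.001, -0.0] mm 63 deg 0
travel [-125.2, -182.5, 95.2] rot [0.004, 0.559, -0.001] mm 241 deg 32
```

>>> {"name": "jog_arm", "arguments": {"commands": [{"travel":[-15,0,2],"rotation":[0,0,0],"claw":25},{"travel":[-40,0,6],"rotation":[0,0,0],"claw":25},{"travel":[-65,0,15],"rotation":[0,0,0],"claw":25},{"travel":[-95,0,35],"rotation":[0,0.08,0],"claw":25},{"travel":[-115,-20,70],"rotation":[0,0.2,0],"claw":25},{"travel":[-125,-60,95],"rotation":[0,0.34,0],"claw":25},{"travel":[-125,-100,95],"rotation":[0,0.48,0],"claw":25},{"travel":[-125,-140,95],"rotation":[0.004,0.559,0],"claw":25},{"travel":[-125,-182,95],"rotation":[0.004,0.559,0],"claw":25},{"travel":[-125,-182,95],"rotation":[0.004,0.559,0],"claw":25}]}}

```text
time_s: 9.2
tcp_pos: [0.48, 0.1573, 0.1995]
eef_rot: [0.019, 0.708, -0.015, 0.706]
force: [1.8, -1.2, -0.6]
gripper_width: 0.0396
```

```bash
python3 -c "
from h import *
st()
rel((555,-378,180),90,0)
rel((555,-378,8),90,0)"
```

```text
t 9.2 tcp [480.  157.3 199.5] toolx [-0.002  0.005 -1.   ] jawyaw 87.2 F [ 1.8 -1.2 -0.6] w 39.6 q [-0.35  0.27 -0.03  1.98  0.    0.89  1.14]
travel [16.4, -531.2, 100.9] rot [-0.049, -0.002, -0.005] mm 541 deg 3
travel [188.4, -532.1, 101.3] rot [-0.049, -0.002, -0.005] mm 573 deg 3
```

>>> {"name": "jog_arm", "arguments": {"commands": [{"travel":[0,-50,12],"rotation":[-0.02,0,0],"claw":25},{"travel":[0,-99,20],"rotation":[-0.04,0,0],"claw":25},{"travel":[0,-148,30],"rotation":[-0.049,0,-0.005],"claw":25},{"travel":[0,-197,40],"rotation":[-0.049,0,-0.005],"claw":25},{"travel":[0,-246,50],"rotation":[-0.049,0,-0.005],"claw":25},{"travel":[0,-295,60],"rotation":[-0.049,0,-0.005],"claw":25},{"travel":[0,-344,70],"rotation":[-0.049,0,-0.005],"claw":25},{"travel":[0,-393,80],"rotation":[-0.049,0,-0.005],"claw":25},{"travel":[5,-442,90],"rotation":[-0.049,0,-0.005],"claw":25},{"travel":[16,-490,98],"rotation":[-0.049,0,-0.005],"claw":25}]}}

```text
time_s: 10.2
tcp_pos: [0.5546, -0.338, 0.1817]
eef_rot: [-0.0, 0.707, 0.0, 0.707]
force: [0.3, 0.7, -0.4]
gripper_width: 0.0394
```

```bash
python3 -c "
from h import *
st()
rel((555,-378,130),90,0)
rel((555,-378,8),90,0)"
```

```text
t 10.2 tcp [ 554.6 -338.   181.7] toolx [-0. -0. -1.] jawyaw 90.0 F [ 0.3  0.7 -0.4] w 39.4 q [ 0.37  0.52  0.18  1.66 -0.11  0.98  2.15]
travel [51.7, -40.0, 0.3] rot [0.001, -0.0, 0.0] mm 65 deg 0
travel [173.7, -40.0, 0.3] rot [0.001, -0.0, 0.0] mm 178 deg 0
```

>>> {"name": "jog_arm", "arguments": {"commands": [{"travel":[15,-25,0],"rotation":[0,0,0],"claw":25},{"travel":[45,-40,0],"rotation":[0,0,0],"claw":25},{"travel":[80,-40,0],"rotation":[0,0,0],"claw":25},{"travel":[115,-40,0],"rotation":[0,0,0],"claw":25},{"travel":[140,-40,0],"rotation":[0,0,0],"claw":25},{"travel":[157,-40,0],"rotation":[0,0,0],"claw":25},{"travel":[166,-40,0],"rotation":[0,0,0],"claw":25},{"travel":[171,-40,0],"rotation":[0,0,0],"claw":25},{"travel":[174,-40,0],"rotation":[0,0,0],"claw":25},{"travel":[174,-40,0],"rotation":[0,0,0],"claw":25}]}}

```text
time_s: 11.2
tcp_pos: [0.5555, -0.3786, 0.0093]
eef_rot: [-0.001, 0.706, -0.0, 0.708]
force: [0.3, 0.1, -0.6]
gripper_width: 0.0393
```

>>> {"name": "jog_arm", "arguments": {"commands": [{"travel":[0,0,0],"rotation":[0,0,0],"claw":52},{"travel":[0,0,0],"rotation":[0,0,0],"claw":52},{"travel":[0,0,0],"rotation":[0,0,0],"claw":52},{"travel":[-20,0,0],"rotation":[0,0,0],"claw":52},{"travel":[-60,0,0],"rotation":[0,0,0],"claw":52},{"travel":[-105,0,0],"rotation":[0,0,0],"claw":52},{"travel":[-150,0,0],"rotation":[0,0,0],"claw":40},{"travel":[-170,30,0],"rotation":[0,0,0],"claw":20},{"travel":[-170,75,0],"rotation":[0,0,0],"claw":0},{"travel":[-170,125,0],"rotation":[0,0,0],"claw":0}]}}

```text
time_s: 12.2
tcp_pos: [0.5552, -0.2536, 0.1806]
eef_rot: [-0.0, 0.705, -0.002, 0.709]
force: [0.7, 0.2, -0.1]
gripper_width: 0.0004
```

```bash
cat >> h.py <<'E'
CC=np.array([580,-5.7,0]); CY=-8.2
def case(x,y,z): return CC+Rn.from_euler('z',CY,degrees=True).apply([x,y,z])
E
python3 -c "
from h import *
st()
print(case(-47,0,100)); rel(case(-47,0,100),CY+90,0)
p,d=snap('c','top'); p2,d2=snap('d','scene')
im=np.zeros((520,760,3),np.uint8)
im[:500,:420]=cv2.resize(p[150:275,265:370],None,fx=4,fy=4,interpolation=2)
im[:400,425:755]=cv2.resize(p[170:270,395:505],None,fx=3,fy=4,interpolation=2)
cv2.imwrite('pics/c2.png',im[:,:,::-1])"
```

```text
t 12.2 tcp [ 555.2 -253.6  180.6] toolx [ 0.005 -0.003 -1.   ] jawyaw 89.9 F [ 0.7  0.2 -0.1] w 0.4 q [ 0.25  0.45  0.17  1.76 -0.09  0.93  2.02]
[533.48051715   1.00355988 100.        ]
travel [79.8, 254.8, -22.6] rot [0.141, 0.005, 0.002] mm 268 deg 8
```

View pics/c2.png

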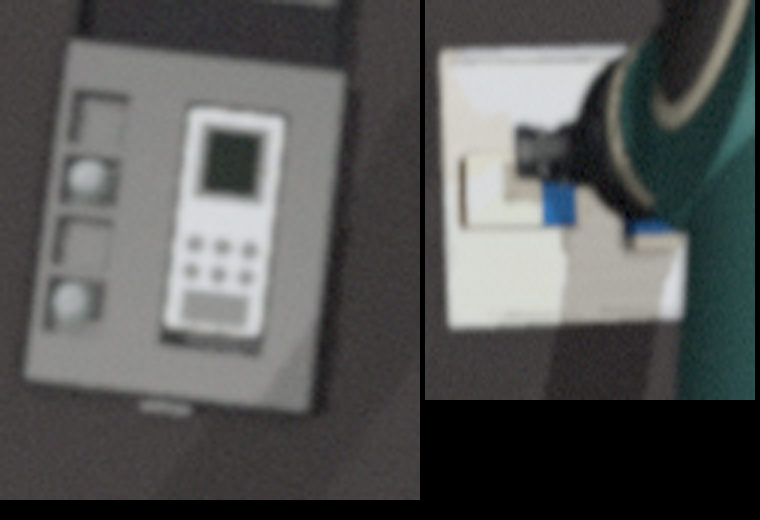

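The meter is clear, both vials are standing, and both cartons are in the tray. The meter corners are at about (189,103), (286,115), (261,340) and (163,328) in the crop, and the key bar is at (215,306).

```bash
python3 -c "
from h import *
A=lambda l:[(265+(x+.5)/4-.5,150+(y+.5)/4-.5) for x,y in l]
Q=at_z('top',A([(189,103),(286,115),(261,340),(163,328)]),.0665)*1000; print(Q.round(1).tolist(),Q.mean(0))
e=(Q[0]+Q[1]-Q[2]-Q[3])/2; print(np.linalg.norm(e),np.degrees(np.arctan2(e[1],e[0])))
B=at_z('top',A([(215,306),(230,162)]),.0665)*1000; print(B.round(1)); e=B[1]-B[0]; print(np.linalg.norm(e),np.degrees(np.arctan2(e[1],e[0])))
I=at_z('top',A([(70,38),(347,70),(309,412),(24,378)]),.068)*1000; print(I.mean(0)); e=(I[0]+I[1]-I[2]-I[3])/2; print(np.linalg.norm(e),np.degrees(np.arctan2(e[1],e[0])))
print(proj('top',case(-47,0,66.5)/1000),proj('scene',case(-47,0,66.5)/1000), proj('scene',case(39,0,66.5)/1000))
"
```

```text
[[655.9, 12.8, 66.5], [647.3, -44.3, 66.5], [515.2, -25.5, 66.5], [523.7, 31.2, 66.5]] [585.52246217  -6.43709059  66.5       ]
133.50927007312353 -7.982985604680287
[[535.6   0.7  66.5]
 [620.1 -10.4  66.5]]
85.16831421158275 -7.464494228631554
[584.85532271  15.33023915  68.        ]
202.30052037292538 -8.385807045587557
[[318.25198179 227.0598032 ]] [[333.21030005 200.06176815]] [[298.65934389 209.84914347]]
```

>>> {"name": "jog_arm", "arguments": {"commands": [{"travel":[0,45,-4],"rotation":[0.03,0,0],"claw":0},{"travel":[0,94,-8],"rotation":[0.06,0,0],"claw":0},{"travel":[0,143,-13],"rotation":[0.09,0,0],"claw":0},{"travel":[0,192,-17],"rotation":[0.12,0,0],"claw":0},{"travel":[10,235,-21],"rotation":[0.141,0.005,0.002],"claw":0},{"travel":[40,255,-22.5],"rotation":[0.141,0.005,0.002],"claw":0},{"travel":[70,255,-22.5],"rotation":[0.141,0.005,0.002],"claw":0},{"travel":[90,255,-22.5],"rotation":[0.141,0.005,0.002],"claw":0},{"travel":[100,255,-22.5],"rotation":[0.141,0.005,0.002],"claw":0},{"travel":[105,255,-22.5],"rotation":[0.141,0.005,0.002],"claw":0}]}}

```text
time_s: 13.3
tcp_pos: [0.5313, 0.0105, 0.0748]
eef_rot: [0.048, 0.707, -0.044, 0.704]
force: [0.9, 0.9, 0.5]
gripper_width: 0.0002
```

```bash
python3 -c "
from h import *
st(); rel(case(-47,0,49),CY+90,0)"
```

```text
t 13.3 tcp [531.3  10.5  74.8] toolx [-0.003  0.006 -1.   ] jawyaw 82.6 F [0.9 0.9 0.5] w 0.2 q [-0.15  0.49  0.09  2.01 -0.08  0.65  1.43]
travel [25.7, -9.3, 3.5] rot [0.013, -0.004, -0.006] mm 28 deg 1
```

>>> {"name": "jog_arm", "arguments": {"commands": [{"travel":[0,-9,3.5],"rotation":[0.013,0,0],"claw":0},{"travel":[0,-9,3.5],"rotation":[0.013,0,0],"claw":0},{"travel":[5,-9,3.5],"rotation":[0.013,0,0],"claw":0},{"travel":[9,-9,3.5],"rotation":[0.013,0,0],"claw":0},{"travel":[13,-9,3.5],"rotation":[0.013,0,0],"claw":0},{"travel":[17,-9,3.5],"rotation":[0.013,0,0],"claw":0},{"travel":[20,-9,3.5],"rotation":[0.013,0,0],"claw":0},{"travel":[23,-9,3.5],"rotation":[0.013,0,0],"claw":0},{"travel":[25.5,-9,3.5],"rotation":[0.013,0,0],"claw":0},{"travel":[25.5,-9,3.5],"rotation":[0.013,0,0],"claw":0}]}}

```text
time_s: 14.3
tcp_pos: [0.5333, 0.0014, 0.0489]
eef_rot: [0.053, 0.707, -0.048, 0.704]
force: [-0.3, -0.6, 0.4]
gripper_width: 0.0
```

```bash
python3 -c "
from h import *
st(); p,d=snap('e','scene'); cv2.imwrite('pics/e2.png',cv2.resize(p[165:275,255:385],None,fx=4,fy=4,interpolation=2)[:,:,::-1])"
```

```text
t 14.3 tcp [533.3   1.4  48.9] toolx [-0.004  0.006 -1.   ] jawyaw 81.8 F [-0.3 -0.6  0.4] w 0.0 q [-0.13  0.54  0.09  2.01 -0.09  0.6   1.45]
```

View pics/e2.png

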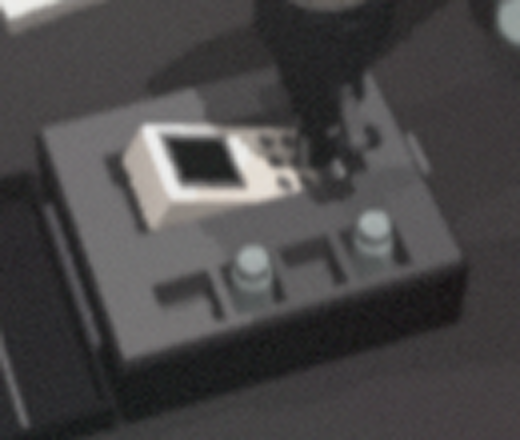

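The meter has rocked: its display end stands up at (180,160), the finger force is about 0 N, and the vials are standing. I'll withdraw straight up and open.

>>> {"name": "jog_arm", "arguments": {"commands": [{"travel":[-10,0,0],"rotation":[0,0,0],"claw":0},{"travel":[-30,0,0],"rotation":[0,0,0],"claw":0},{"travel":[-60,0,0],"rotation":[0,0,0],"claw":0},{"travel":[-95,0,0],"rotation":[0,0,0],"claw":40},{"travel":[-110,0,-20],"rotation":[0,0,0],"claw":80},{"travel":[-110,0,-50],"rotation":[0,0,0],"claw":80},{"travel":[-110,0,-50],"rotation":[0,0,0],"claw":80},{"travel":[-110,0,-50],"rotation":[0,0,0],"claw":80},{"travel":[-110,0,-50],"rotation":[0,0,0],"claw":80},{"travel":[-110,0,-50],"rotation":[0,0,0],"claw":80}]}}

```text
time_s: 15.35
tcp_pos: [0.4851, 0.0076, 0.1593]
eef_rot: [0.053, 0.707, -0.048, 0.704]
force: [-0.6, 0.6, -1.0]
gripper_width: 0.0799
```

```bash
python3 -c "
from h import *
st(); p,d=snap('f','scene'); pt,dt=snap('ft','top')
for n,dd,pp,bz in(('scene',d,p,.002),('top',dt,pt,.001)):
  P=cloud(n,dd)-[0,0,bz]; L=(P*1000-CC)@Rn.from_euler('z',CY,degrees=True).as_matrix()
  # face points: within meter footprint, above insert
  k=(dd>0)&(L[...,0]>-30)&(L[...,0]<80)&(abs(L[...,1])<45)&(L[...,2]>73)&(L[...,2]<120)
  s=L[k]; print(n,len(s), np.percentile(s,[1,99],axis=0).round(1).tolist())
  f=s[s[:,0]<45]; A=np.c_[f[:,0],f[:,1],np.ones(len(f))]; print(np.linalg.lstsq(A,f[:,2],rcond=None)[0])
im=np.zeros((460,780,3),np.uint8)
im[:440,:400]=cv2.resize(p[165:275,255:355],None,fx=4,fy=4,interpolation=2)
im[:440,405:765]=cv2.resize(pt[150:260,270:360],None,fx=4,fy=4,interpolation=2)
cv2.imwrite('pics/f2.png',im[:,:,::-1])
"
```

```text
t 15.35 tcp [485.1   7.6 159.3] toolx [-0.003  0.006 -1.   ] jawyaw 81.8 F [-0.6  0.6 -1. ] w 79.9 q [-0.17  0.29  0.11  2.07 -0.05  0.79  1.39]
scene 479 [[8.5, -25.9, 73.1], [60.3, 29.2, 92.7]]
[ 4.09843625e-01 -6.07605113e-02  7.03303066e+01]
top 511 [[4.1, -26.0, 73.2], [56.2, 28.4, 92.9]]
[4.49921453e-01 4.00172431e-03 7.08941284e+01]
```

View pics/f2.png

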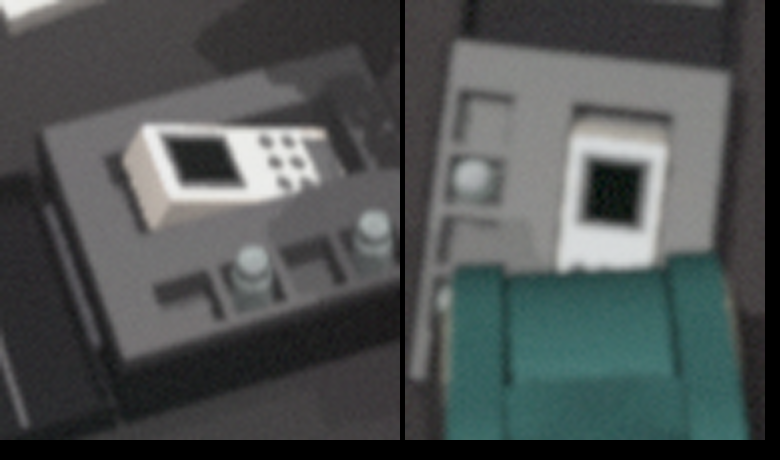

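The meter stays tipped, with its display-end face edge at case (49, ~93 mm high) and its slope as expected. I'll go over the raised end next.

```bash
python3 -c "
from h import *
rel(case(46,0.7,130),CY+90,0)
rel(case(46,0.7,71),CY+90,0)"
```

```text
travel [28.4, 0.9, 142.3] rot [0.0, -0.005, -0.005] mm 145 deg 0
travel [87.4, 0.6, 142.6] rot [0.0, -0.005, -0.005] mm 167 deg 0
```

>>> {"name": "jog_arm", "arguments": {"commands": [{"travel":[0,0,40],"rotation":[0,-0.005,-0.005],"claw":74},{"travel":[0,0.5,85],"rotation":[0,-0.005,-0.005],"claw":74},{"travel":[10,0.7,125],"rotation":[0,-0.005,-0.005],"claw":74},{"travel":[25,0.7,142.5],"rotation":[0,-0.005,-0.005],"claw":74},{"travel":[28,0.7,142.5],"rotation":[0,-0.005,-0.005],"claw":74},{"travel":[28,0.7,142.5],"rotation":[0,-0.005,-0.005],"claw":74},{"travel":[35,0.7,142.5],"rotation":[0,-0.005,-0.005],"claw":74},{"travel":[45,0.7,142.5],"rotation":[0,-0.005,-0.005],"claw":74},{"travel":[52,0.7,142.5],"rotation":[0,-0.005,-0.005],"claw":74},{"travel":[52,0.7,142.5],"rotation":[0,-0.005,-0.005],"claw":74}]}}

```text
time_s: 16.45
tcp_pos: [0.6245, -0.0115, 0.1052]
eef_rot: [0.051, 0.706, -0.05, 0.705]
force: [-0.0, 0.1, -0.9]
gripper_width: 0.074
```

```bash
python3 -c "
from h import *
st();rel(case(46,0.7,71),CY+90,0)"
```

```text
t 16.45 tcp [624.5 -11.5 105.2] toolx [-0.002  0.    -1.   ] jawyaw 81.8 F [-0.   0.1 -0.9] w 74.0 q [-0.12  0.57  0.12  1.77 -0.09  0.81  1.46]
travel [34.2, 0.1, 1.2] rot [0.0, -0.002, -0.0] mm 34 deg 0
```

>>> {"name": "jog_arm", "arguments": {"commands": [{"travel":[12,0,1],"rotation":[0,0,0],"claw":74},{"travel":[23,0,1],"rotation":[0,0,0],"claw":74},{"travel":[31,0,1],"rotation":[0,0,0],"claw":74},{"travel":[34,0,1],"rotation":[0,0,0],"claw":74},{"travel":[34,0,1],"rotation":[0,0,0],"claw":74},{"travel":[34,0,1],"rotation":[0,0,0],"claw":40},{"travel":[34,0,1],"rotation":[0,0,0],"claw":40},{"travel":[34,0,1],"rotation":[0,0,0],"claw":40},{"travel":[34,0,1],"rotation":[0,0,0],"claw":40},{"travel":[34,0,1],"rotation":[0,0,0],"claw":40}], "grip_force": 80}}

```text
time_s: 17.45
tcp_pos: [0.6258, -0.0117, 0.0717]
eef_rot: [0.051, 0.706, -0.05, 0.705]
force: [0.3, -0.2, 3.9]
gripper_width: 0.0537
```

```bash
python3 -c "
from h import *
st();o=get_obs()
p=(o['tcp_pos']*1000-CC)@Rn.from_euler('z',CY,degrees=True).as_matrix(); print(p)"
```

```text
t 17.45 tcp [625.8 -11.7  71.7] toolx [-0.001  0.    -1.   ] jawyaw 81.8 F [ 0.3 -0.2  3.9] w 53.7 q [-0.12  0.62  0.11  1.78 -0.09  0.75  1.47]
[46.17009084  0.59611816 71.74387067]
```

>>> {"name": "jog_arm", "arguments": {"commands": [{"travel":[-5,0,0],"rotation":[0,0,0],"claw":40},{"travel":[-15,0,0],"rotation":[0,0,0],"claw":40},{"travel":[-30,0,0],"rotation":[0,0,0],"claw":40},{"travel":[-50,0,0],"rotation":[0,0,0],"claw":40},{"travel":[-70,0,0],"rotation":[0,0,0],"claw":40},{"travel":[-90,0,0],"rotation":[0,0,0],"claw":40},{"travel":[-110,0,0],"rotation":[0,0,0],"claw":40},{"travel":[-125,0,0],"rotation":[0,0,0],"claw":40},{"travel":[-135,0,0],"rotation":[0,0,0],"claw":40},{"travel":[-135,0,0],"rotation":[0,0,0],"claw":40}]}}

```text
time_s: 18.45
tcp_pos: [0.6267, -0.0117, 0.2086]
eef_rot: [0.051, 0.705, -0.05, 0.706]
force: [-0.1, -0.2, -1.4]
gripper_width: 0.0536
```

```bash
python3 -c "
from h import *
st(); p,d=snap('g','scene')
P=cloud('scene',d)-[0,0,.002]; o=get_obs(); L=(P*1000-o['tcp_pos']*1000)@Rn.from_euler('z',CY,degrees=True).as_matrix()
white=p.min(-1)>110
k=(d>0)&(L[...,0]>-140)&(L[...,0]<60)&(abs(L[...,1])<30)&(L[...,2]>-100)&(L[...,2]<60)&white
s=L[k]; print(len(s),np.percentile(s,[1,99],axis=0).round(1).tolist())
f=s[s[:,0]<0]; A=np.c_[f[:,0],f[:,1],np.ones(len(f))]; print(np.linalg.lstsq(A,f[:,2],rcond=None)[0])
cv2.imwrite('pics/g2.png',cv2.resize(p[90:270,230:430],None,fx=3,fy=3,interpolation=2)[:,:,::-1])"
```

```text
t 18.45 tcp [626.7 -11.7 208.6] toolx [ 0.002  0.001 -1.   ] jawyaw 81.8 F [-0.1 -0.2 -1.4] w 53.6 q [-0.13  0.45  0.13  1.69 -0.07  1.    1.45]
923 [[-106.2, -25.8, -52.6], [16.4, 29.4, 8.1]]
[ 0.43601254 -0.30573104 12.55390555]
```

View pics/g2.png

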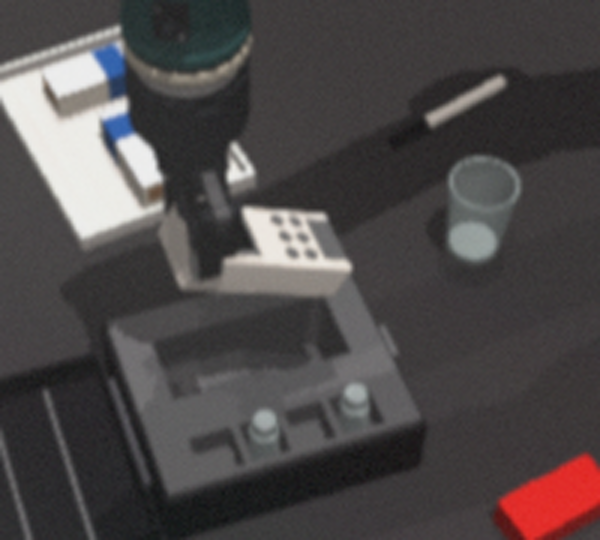

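```bash
cat >> h.py <<'E'
def meterfit(n,tag,bz,org,yaw,box=(-150,70,40,-110,80),thr=105):
    z=np.load(tag+'.npz'); p,d=z['p'],z['d']; P=cloud(n,d)*1000-[0,0,bz*1000]
    L=(P-org)@Rn.from_euler('z',yaw,degrees=True).as_matrix()
    k=(d>0)&(L[...,0]>box[0])&(L[...,0]<box[1])&(abs(L[...,1])<box[2])&(L[...,2]>box[3])&(L[...,2]<box[4])&(p.min(-1)>thr)
    s=L[k]; rng=np.random.default_rng(1); best=0
    for _ in range(1500):
        t=s[rng.choice(len(s),3,replace=False)]; nn=np.cross(t[1]-t[0],t[2]-t[0]); l=np.linalg.norm(nn)
        if l<50: continue
        nn=nn/l*np.sign(nn[2])
        if nn[2]<.75: continue
        m=abs((s-t[0])@nn)<1.8
        if m.sum()>best: best=m.sum(); bm=m
    q=s[bm]; c=q.mean(0); nn=np.linalg.svd(q-c)[2][2]; nn*=np.sign(nn[2])
    ex=np.array([nn[2],0,-nn[0]]); ex/=np.linalg.norm(ex); ey=np.cross(nn,ex)
    e=np.c_[(q-c)@ex,(q-c)@ey]
    print(n,"n",nn.round(3),"pitch",np.degrees(np.arctan2(-nn[0],nn[2])).round(1),"roll",np.degrees(np.arcsin(nn[1])).round(1),best,len(s),"c",c.round(1),"ext",np.percentile(e,[1,99],axis=0).round(1).tolist(),rect(e/1000))
    return c,nn,ex,ey,e
E
python3 -c "
from h import *
o=get_obs(); c,nn,ex,ey,e=meterfit('scene','g',.002,o['tcp_pos']*1000,CY)
lo=np.percentile(e[:,0],1); print('keypad face edge',c+ex*lo, 'y',np.percentile(e[:,1],[1,99])+c[1])
c2,nn,ex,ey,e=meterfit('scene','f',.002,CC,CY,(-60,70,35,66,110))
c2,nn,ex,ey,e=meterfit('top','ft',.001,CC,CY,(-10,70,35,66,110))
t=np.radians(26); print('expected keypad face edge rel tcp', 4.65-65*np.cos(t)-32*np.sin(t)-46.2, 36-65*np.sin(t)+32*np.cos(t)-71.7)
rel((455,330,210),RY+90,6)
"
```

```text
scene n [-0.44   0.009  0.898] pitch 26.1 roll 0.5 496 1076 c [-70.6   4.3 -15.7] ext [[-40.7, -29.7], [54.4, 24.4]] [array([ 9.5, -2.9]), array([105.9,  56.8]), np.float64(0.5)]
keypad face edge [-107.2247894     4.34474697  -33.59941764] y [-25.36807281  28.78273995]
scene n [-0.431  0.003  0.902] pitch 25.5 roll 0.2 230 593 c [23.9  0.7 79.5] ext [[-31.9, -34.0], [30.5, 31.8]] [array([-0.6, -1.6]), array([69.3, 63.7]), np.float64(88.0)]
top n [-0.434  0.013  0.901] pitch 25.8 roll 0.7 276 558 c [19.5  2.1 79.1] ext [[-30.5, -34.3], [30.1, 29.7]] [array([-0.5, -1.3]), array([62.8, 68.8]), np.float64(1.7)]
expected keypad face edge rel tcp -113.99948970669634 -35.432715059716685
travel [-2.6, 313.9, -217.9] rot [-0.094, -0.105, 0.004] mm 382 deg 8
```

```bash
python3 -c "
from h import *
print(rest(56,0,70),rest(56,0,24))
rel(rest(56,0,90),RY+90,6)
rel(rest(56,0,24),RY+90,6)
"
```

```text
[509.88393308 326.99214095 144.03884553] [534.2311173  325.80136498 105.0286331 ]
travel [46.4, 317.7, -173.7] rot [-0.094, -0.105, 0.004] mm 365 deg 8
travel [102.4, 321.0, -138.9] rot [-0.094, -0.105, 0.004] mm 364 deg 8
```

>>> {"name": "jog_arm", "arguments": {"commands": [{"travel":[0,30,-15],"rotation":[-0.01,-0.01,0],"claw":40},{"travel":[0,70,-38],"rotation":[-0.02,-0.025,0],"claw":40},{"travel":[0,110,-60],"rotation":[-0.035,-0.04,0],"claw":40},{"travel":[0,150,-82],"rotation":[-0.05,-0.055,0],"claw":40},{"travel":[0,190,-104],"rotation":[-0.06,-0.07,0],"claw":40},{"travel":[0,230,-126],"rotation":[-0.075,-0.085,0],"claw":40},{"travel":[10,265,-146],"rotation":[-0.085,-0.095,0.003],"claw":40},{"travel":[25,295,-162],"rotation":[-0.094,-0.105,0.004],"claw":40},{"travel":[40,312,-172],"rotation":[-0.094,-0.105,0.004],"claw":40},{"travel":[46,317.5,-173.5],"rotation":[-0.094,-0.105,0.004],"claw":40}]}}

```text
time_s: 19.5
tcp_pos: [0.4962, 0.3294, 0.1587]
eef_rot: [0.014, 0.671, -0.017, 0.742]
force: [-0.3, 0.4, -2.1]
gripper_width: 0.054
```

```bash
python3 -c "
from h import *
st(); rel(rest(56,0,24),RY+90,6)
"
```

```text
t 19.5 tcp [496.2 329.4 158.7] toolx [ 0.1   -0.007 -0.995] jawyaw 87.5 F [-0.3  0.4 -2.1] w 54.0 q [-0.69  0.42  0.02  1.87  0.09  0.78  0.79]
travel [57.2, -1.8, 32.5] rot [0.005, -0.004, 0.002] mm 66 deg 0
```

>>> {"name": "jog_arm", "arguments": {"commands": [{"travel":[10,-1,6],"rotation":[0.005,-0.004,0.002],"claw":40},{"travel":[20,-1.8,11.5],"rotation":[0.005,-0.004,0.002],"claw":40},{"travel":[30,-1.8,17],"rotation":[0.005,-0.004,0.002],"claw":40},{"travel":[40,-1.8,23],"rotation":[0.005,-0.004,0.002],"claw":40},{"travel":[48,-1.8,27.5],"rotation":[0.005,-0.004,0.002],"claw":40},{"travel":[54,-1.8,31],"rotation":[0.005,-0.004,0.002],"claw":40},{"travel":[57,-1.8,32.5],"rotation":[0.005,-0.004,0.002],"claw":40},{"travel":[57,-1.8,32.5],"rotation":[0.005,-0.004,0.002],"claw":40},{"travel":[57,-1.8,32.5],"rotation":[0.005,-0.004,0.002],"claw":40},{"travel":[57,-1.8,32.5],"rotation":[0.005,-0.004,0.002],"claw":40}]}}

```text
time_s: 20.5
tcp_pos: [0.5341, 0.3261, 0.1057]
eef_rot: [0.016, 0.669, -0.018, 0.743]
force: [-1.0, 0.1, -0.7]
gripper_width: 0.054
```

```bash
python3 -c "
from h import *
st(); p,d=snap('h','scene'); pt,dt=snap('ht','top')
for n,t,b in(('scene','h',.002),('top','ht',.001)):
  try: c,nn,ex,ey,e=meterfit(n,t,b,RC,RY,(-110,90,40,-20,110),115)
  except Exception as x: print(x)
im=np.zeros((460,780,3),np.uint8)
im[:440,:440]=cv2.resize(p[260:370,360:470],None,fx=4,fy=4,interpolation=2)
im[:440,445:765]=cv2.resize(pt[190:300,140:220],None,fx=4,fy=4,interpolation=2)
cv2.imwrite('pics/h2.png',im[:,:,::-1])
rel(rest(56,0,14),RY+90,6)
"
```

```text
t 20.5 tcp [534.1 326.1 105.7] toolx [ 0.105 -0.005 -0.994] jawyaw 87.2 F [-1.   0.1 -0.7] w 54.0 q [-0.65  0.54  0.03  1.83  0.08  0.7   0.83]
scene n [-0.533 -0.014  0.846] pitch 32.2 roll -0.8 224 598 c [42.4 17.1 25.5] ext [[-81.7, -53.9], [27.9, 22.6]] [array([-12.8,   6.4]), array([ 65.4, 133. ]), np.float64(55.3)]
top n [-0.546 -0.014  0.837] pitch 33.1 roll -0.8 450 810 c [-34.8  -2.3  27.8] ext [[-42.6, -25.6], [43.0, 27.1]] [array([2.1, 1. ]), array([95.1, 54.4]), np.float64(0.5)]
travel [9.7, -0.3, 4.4] rot [0.001, 0.0, -0.001] mm 11 deg 0
```

View pics/h2.png

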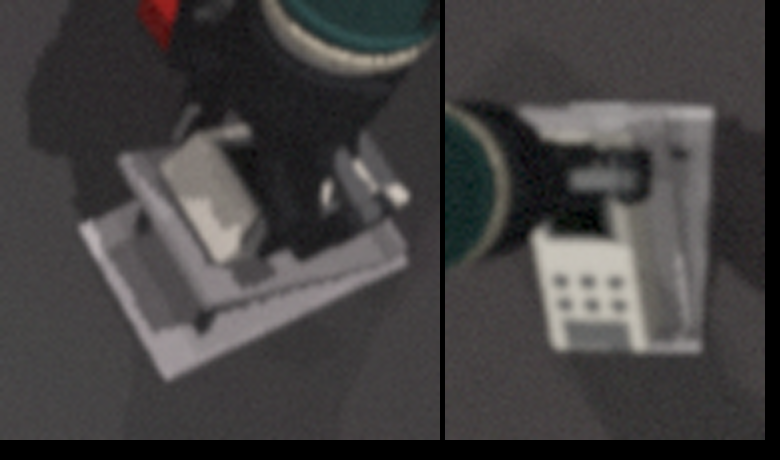

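>>> {"name": "jog_arm", "arguments": {"commands": [{"travel":[2,0.5,1],"rotation":[0,0,0],"claw":40},{"travel":[4,1,2],"rotation":[0,0,0],"claw":40},{"travel":[6,1,3],"rotation":[0,0,0],"claw":40},{"travel":[7.5,1,3.6],"rotation":[0,0,0],"claw":40},{"travel":[8.5,1,4],"rotation":[0,0,0],"claw":40},{"travel":[9,1,4.2],"rotation":[0,0,0],"claw":40},{"travel":[9.5,1,4.4],"rotation":[0,0,0],"claw":40},{"travel":[9.5,1,4.4],"rotation":[0,0,0],"claw":40},{"travel":[9.5,1,4.4],"rotation":[0,0,0],"claw":40},{"travel":[9.5,1,4.4],"rotation":[0,0,0],"claw":40}]}}

```text
time_s: 21.6
tcp_pos: [0.5389, 0.3267, 0.0977]
eef_rot: [0.016, 0.669, -0.018, 0.743]
force: [-5.3, -2.8, 8.1]
gripper_width: 0.0537
```

```bash
python3 -c "
from h import *
st(); p=get_obs()['tcp_pos']*1000
print(Rn.from_euler('ZY',[RY,-32],degrees=True).inv().apply(p-RC))
v=lambda x,z: rel(p+Rn.from_euler('ZY',[RY,-32],degrees=True).apply([x,0,z]),RY+90,6)
v(0,-10);v(-10,0)
"
```

```text
t 21.6 tcp [538.9 326.7  97.7] toolx [ 0.104 -0.005 -0.995] jawyaw 87.2 F [-5.3 -2.8  8.1] w 53.7 q [-0.65  0.55  0.03  1.82  0.08  0.69  0.83]
[56.04552551  1.12378294 15.36353279]
travel [9.0, -0.0, 4.4] rot [0.001, -0.001, -0.0] mm 10 deg 0
travel [4.4, 0.0, -9.0] rot [0.001, -0.001, -0.0] mm 10 deg 0
```

>>> {"name": "jog_arm", "arguments": {"commands": [{"travel":[-0.6,0,-0.3],"rotation":[0,0,0],"claw":40},{"travel":[0.3,0,-2.1],"rotation":[0,0,0],"claw":40},{"travel":[0.7,0,-3],"rotation":[0,0,0],"claw":40},{"travel":[1.2,0,-3.9],"rotation":[0,0,0],"claw":40},{"travel":[1.6,0,-4.8],"rotation":[0,0,0],"claw":40},{"travel":[2.0,0,-5.7],"rotation":[0,0,0],"claw":40},{"travel":[2.5,0,-6.6],"rotation":[0,0,0],"claw":40},{"travel":[2.9,0,-7.5],"rotation":[0,0,0],"claw":40},{"travel":[2.9,0,-7.5],"rotation":[0,0,0],"claw":40},{"travel":[2.9,0,-7.5],"rotation":[0,0,0],"claw":40}]}}

```text
time_s: 22.6
tcp_pos: [0.5318, 0.3271, 0.0941]
eef_rot: [0.016, 0.669, -0.018, 0.743]
force: [0.2, -0.2, -0.9]
gripper_width: 0.054
```

```bash
cat > s.py <<'E'
from h import *
st(); o=get_obs(); R=Rn.from_euler('ZY',[RY,-32],degrees=True).inv()
print("rest",R.apply(o['tcp_pos']*1000-RC),"Frest",R.apply(o['force']))
E
python3 s.py
```

```text
t 22.6 tcp [531.8 327.1  94.1] toolx [ 0.104 -0.005 -0.995] jawyaw 87.2 F [ 0.2 -0.2 -0.9] w 54.0 q [-0.66  0.55  0.03  1.84  0.08  0.68  0.82]
rest [48.05821344  1.1828731  16.05123835] Frest [-0.33801316 -0.19272878 -0.8664779 ]
```

>>> {"name": "jog_arm", "arguments": {"commands": [{"travel":[0.4,0,-0.9],"rotation":[0,0,0],"claw":40},{"travel":[0.7,0,-1.4],"rotation":[0,0,0],"claw":40},{"travel":[1.0,0,-1.8],"rotation":[0,0,0],"claw":40},{"travel":[1.3,0,-2.3],"rotation":[0,0,0],"claw":40},{"travel":[1.5,0,-2.7],"rotation":[0,0,0],"claw":40},{"travel":[1.7,0,-3.2],"rotation":[0,0,0],"claw":40},{"travel":[1.9,0,-3.6],"rotation":[0,0,0],"claw":40},{"travel":[1.9,0,-3.6],"rotation":[0,0,0],"claw":40},{"travel":[1.9,0,-3.6],"rotation":[0,0,0],"claw":40},{"travel":[1.9,0,-3.6],"rotation":[0,0,0],"claw":40}]}}

```text
time_s: 23.6
tcp_pos: [0.5313, 0.3271, 0.0935]
eef_rot: [0.017, 0.667, -0.018, 0.744]
force: [5.7, -1.0, 5.6]
gripper_width: 0.0541
```

```bash
python3 s.py
```

```text
t 23.6 tcp [531.3 327.1  93.5] toolx [ 0.109 -0.004 -0.994] jawyaw 87.2 F [ 5.7 -1.   5.6] w 54.1 q [-0.66  0.55  0.03  1.84  0.09  0.67  0.82]
rest [47.34006427  1.1477675  15.86246982] Frest [ 7.84747493 -0.74139873  1.6606904 ]
```

>>> {"name": "jog_arm", "arguments": {"commands": [{"travel":[0.7,0,0.3],"rotation":[0,0,0],"claw":40},{"travel":[0.7,0,0.3],"rotation":[0,0,0],"claw":40},{"travel":[0.7,0,0.3],"rotation":[0,0,0],"claw":40},{"travel":[0.7,0,0.3],"rotation":[0,0,0],"claw":40},{"travel":[0.7,0,0.3],"rotation":[0,0,0],"claw":40},{"travel":[0.7,0,0.3],"rotation":[0,0,0],"claw":40},{"travel":[0.7,0,0.3],"rotation":[0,0,0],"claw":40},{"travel":[0.7,0,0.3],"rotation":[0,0,0],"claw":40},{"travel":[0.7,0,0.3],"rotation":[0,0,0],"claw":40},{"travel":[0.7,0,0.3],"rotation":[0,0,0],"claw":40}]}}

```text
time_s: 24.6
tcp_pos: [0.5316, 0.3271, 0.0932]
eef_rot: [0.017, 0.667, -0.018, 0.744]
force: [1.5, -1.5, 4.6]
gripper_width: 0.0542
```

```bash
python3 s.py; python3 -c "
from h import *
p,d=snap('i','top'); meterfit('top','i',.001,RC,RY,(-110,90,40,-20,110),115)"
```

```text
t 24.6 tcp [531.6 327.1  93.2] toolx [ 0.109 -0.004 -0.994] jawyaw 87.2 F [ 1.5 -1.5  4.6] w 54.2 q [-0.66  0.55  0.03  1.84  0.09  0.67  0.82]
rest [47.41493051  1.16129227 15.37982211] Frest [ 3.73421543 -1.45751191  3.07751489]
top n [-0.536 -0.007  0.844] pitch 32.4 roll -0.4 452 857 c [-37.5  -0.8  15.5] ext [[-43.0, -25.7], [44.7, 27.5]] [array([1.9, 0.8]), array([94.2, 54.4]), np.float64(0.7)]
```

The meter is resting against the plate (about 3 N) and the lip (about 4 N). Its pitch is 32.4° and it is centred to within about 1 mm, so I'll release and retreat.

>>> {"name": "jog_arm", "arguments": {"commands": [{"travel":[0,0,0],"rotation":[0,0,0],"claw":60},{"travel":[0,0,0],"rotation":[0,0,0],"claw":72},{"travel":[0,0,0],"rotation":[0,0,0],"claw":72},{"travel":[0,0,0],"rotation":[0,0,0],"claw":72},{"travel":[-8,0,0],"rotation":[0,0,0],"claw":72},{"travel":[-20,0,0],"rotation":[0,0,0],"claw":72},{"travel":[-40,0,0],"rotation":[0,0,0],"claw":72},{"travel":[-70,0,0],"rotation":[0,0,0],"claw":72},{"travel":[-105,0,0],"rotation":[0,0,0],"claw":72},{"travel":[-140,0,0],"rotation":[0,0,0],"claw":72}]}}

```text
time_s: 25.65
tcp_pos: [0.516, 0.3276, 0.2347]
eef_rot: [0.017, 0.667, -0.017, 0.745]
force: [1.0, 0.0, -0.0]
gripper_width: 0.0722
```

>>> {"name": "jog_arm", "arguments": {"commands": [{"travel":[-10,-20,-30],"rotation":[0,0,0],"claw":72},{"travel":[-10,-40,-60],"rotation":[0,0,0],"claw":72},{"travel":[-10,-60,-90],"rotation":[0,0,0],"claw":72},{"travel":[-10,-80,-110],"rotation":[0,0,0],"claw":72},{"travel":[-10,-100,-120],"rotation":[0,0,0],"claw":72},{"travel":[-10,-120,-120],"rotation":[0,0,0],"claw":72},{"travel":[-10,-140,-120],"rotation":[0,0,0],"claw":72},{"travel":[-10,-150,-120],"rotation":[0,0,0],"claw":72},{"travel":[-10,-150,-120],"rotation":[0,0,0],"claw":72},{"travel":[-10,-150,-120],"rotation":[0,0,0],"claw":72}]}}

```text
time_s: 26.65
tcp_pos: [0.3888, 0.1844, 0.2318]
eef_rot: [0.018, 0.667, -0.017, 0.745]
force: [-0.3, -0.3, 0.1]
gripper_width: 0.0721
```

```bash
python3 s.py; python3 -c "
from h import *
p,d=snap('j','scene');pt,dt=snap('jt','top')
for n,t,b in(('scene','j',.002),('top','jt',.001)): 
  c,nn,ex,ey,e=meterfit(n,t,b,RC,RY,(-110,90,40,-20,110),115)
  P=(np.array(rect(e/1000)[0])); w=c+ex*P[0]+ey*P[1]; print('rest coords face ctr',Rn.from_euler('Y',-32,degrees=True).inv().apply(w))
im=np.zeros((400,790,3),np.uint8); im[:,:490]=p[:,120:610][:, :490]; im[:,495:785]=cv2.resize(pt[200:290,145:215],(290,373))[:373] if 0 else cv2.copyMakeBorder(cv2.resize(pt[200:290,145:215],(290,373),interpolation=2),0,27,0,0,0)
cv2.imwrite('pics/j2.png',im[:,:,::-1])"
```

```text
t 26.65 tcp [388.8 184.4 231.8] toolx [ 0.111 -0.002 -0.994] jawyaw 87.2 F [-0.3 -0.3  0.1] w 72.1 q [-0.61  0.04  0.05  2.18  0.08  0.84  0.91]
rest [   5.8138222  -148.34005625  204.83629295] Frest [-0.13291913 -0.35746363  0.23149065]
scene n [-0.524  0.001  0.852] pitch 31.6 roll 0.1 651 1737 c [-17.5   1.7  26.2] ext [[-61.7, -27.5], [62.3, 26.5]] [array([-0.4,  0.3]), array([ 56.6, 130. ]), np.float64(89.4)]
rest coords face ctr [-1.3939034   2.04763428 31.4626166 ]
top n [-0.527 -0.003  0.85 ] pitch 31.8 roll -0.2 689 1451 c [-24.5   0.4  23.7] ext [[-59.2, -26.4], [67.1, 26.6]] [array([3.8, 0.2]), array([129.9,  55.4]), np.float64(0.5)]
rest coords face ctr [-4.4225225   0.5833256  33.03512173]
```

View pics/j2.png

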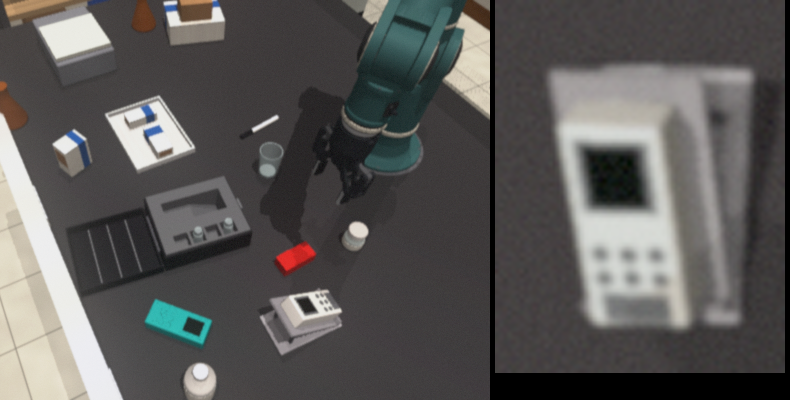

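```bash
python3 -c "
from station import *
print(job_done())"
```

```text
the job is handed in; nothing more can be done
None
```

The meter is lying on the sloping stand, keypad end against the lip, and I handed the job in at about 27 s of the 72 s allowed. `job_done()` reports no verdict, so what follows is from my own checks.

- **Order of work:** I laid both cartons in the tray, the large one first. I then pressed the keypad end down until the meter stayed tipped at about 26°, and lifted it out by the raised display end. I set it on the stand and let go only once I could feel contact with both the plate (about 3 N) and the lip (about 4 N).
- **Meter position:** The last fits put its tilt at 31.6–31.8°, against 32° for the plate. It is 0.6 to 2 mm off centre, within camera accuracy. Along the slope the top camera puts it at -4.4 mm and the scene camera at -1.4 mm, against the -5 mm target. The two disagree by 3 mm, but the scene camera read about 3 mm high on other objects too.
- **Everything else:** The last picture shows both cartons in the tray, both vials standing in the case, the look-alikes where they were and the robot clear of everything. The highest force I read was about 10 N.

I viewed 10 pictures, the full budget.

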